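# Find the full candle jar by weight and present it to the scanner

### The job

One of the two lidded stoneware candle jars on the plywood board was missed at the pour and is empty; only the weight tells. Lift each jar clear of the board in turn to feel which is heavier, setting a jar down again only gently and upright on the board, so that the empty one ends up standing there. Then present the heavier, full one to the barcode scanner: upright, its label level with the window's middle, squarely facing it about 8 cm away and not touching the scanner; finish while still holding it steady there, and leave the other candles and the jug where they are.

Things in the scene. Friction and masses are not known exactly. Their poses are not given: they have to be found in the camera images.
- board: Plywood board lying on the table, 200 x 400 x 18 mm, fixed; origin at the centre of its underside, long side along its y, so its top is 18 mm above the table.
- jar_a: One of two like-looking stoneware candle jars: grey-green cylinder 64 mm in diameter, flat beech lid fixed on, 108 mm tall. One is empty (0.25-0.30 kg), one full (0.43-0.50 kg). Origin: centre of its underside, z up, +x out through the middle of its white barcode label (12-50 mm up, 40 degrees to either side; bare wall above). Starts upright on the board, label away from the robot or to its left.
- jar_b: One of two like-looking stoneware candle jars: grey-green cylinder 64 mm in diameter, flat beech lid fixed on, 108 mm tall. One is empty (0.25-0.30 kg), one full (0.43-0.50 kg). Origin: centre of its underside, z up, +x out through the middle of its white barcode label (12-50 mm up, 40 degrees to either side; bare wall above). Starts upright on the board, label away from the robot or to its left.
- jar_a_label (a point): Middle of that jar's barcode label, on its wall 31 mm above the underside and 32.5 mm out from the jar's axis; same axes as the jar (+x straight out of the label).
- jar_b_label (a point): Middle of that jar's barcode label, on its wall 31 mm above the underside and 32.5 mm out from the jar's axis; same axes as the jar (+x straight out of the label).
- scanner: Black hands-free presentation barcode scanner, fixed, 170 mm tall: round foot 104 mm in diameter, stem, and an upright head 86 mm wide (84 to 170 mm above the table; the foot juts 13 mm out beyond the window). Origin on the table under the head; its window looks along its own -x axis, level, 29 mm from the origin.
- scanner_window (a point): Middle of the scanner's dark red window (66 x 58 mm, upright), 124 mm above the table; same axes as the scanner, so -x points out of the window, at the presented label.
- candle_1: Bystander: open glass candle jar with yellow wax and a steel wick bar across it, 72 mm in diameter, 80 mm tall (bar and wick to 99 mm), loose; origin at the centre of its underside.
- candle_2: Bystander: another such glass candle jar, same sizes; origin at the centre of its underside.
- jug: Bystander: aluminium pouring jug, 96 mm in diameter, 130 mm tall, with a side handle on its +y side, loose; origin at the centre of its underside.
Mind the look-alikes: they are no part of the job. Of the things that look like the scanner, take the one that is farthest to the robot's right at the start.

How it is judged:
By the outcome, as a careful person would: the job done as asked, in the order asked, and still so for the second after the job is handed in, while the arm keeps its last pose, push and grip.
It also fails if it takes over 69 s, if anything falls off the work surface, if the arm or the gripper's body presses on something with over 40 N, if the wrist force passes 120 N, or if a joint passes its speed limit or range.

### The arm

A 7-joint arm with a two-finger parallel gripper is mounted at the origin on the work surface. World frame = base frame: x ahead of the robot, y to its left, z up, the work surface at z = 0. Lengths are in m, angles in rad, forces in N, time in s.
With the tool pointing down it reaches from about 0.4 to 0.85 m from the base axis. Payload 10.4 kg.
Tool frame: the origin (TCP) lies between the finger pads; the fingertips stand manip.tcp_to_tips ahead of it and the grasp point (between the pads) lies 2 mm behind it (manip.tcp_to_tips is the distance from the TCP to the fingertips, in m); y points along the fingers, z is the direction in which the jaws open and shut, and the axes are right-handed (so a half turn about y gives the same grasp; the last joint's range is limited). The gripper opens to 85 mm and grips with 20 to 120 N. Pads are 22 mm wide; open, the fingers measure 114 mm over their backs; the gripper's body (76 mm by 85 mm) begins 54 mm behind the grasp point. The pads swing forward as they close: fully open they stand 13 mm farther back than shut.
Start: joints at [1.199, 0.332, -0.065, 1.46, 0.022, 1.35, -0.088], TCP at [0.214, -0.587, 0.248] pointing down, gripper open.
Joint ranges: [-2.6, 2.6], [-0.5, 2.12], [-1.47, 1.34], [0.16, 2.42], [-1.27, 4.41], [0.06, 2.06], [-2.6, 2.6]. Speed limits (rad/s): [2.22, 2.22, 2.79, 2.79, 3.14, 3.14, 3.14].

### API

Orientations are given as a unit quaternion [x, y, z, w].
In Python, from workcell import manip gives the robot as it stands. The module is installed in compiled form; this text tells all that it offers.
- The arm moves only by the tool move_arm, never from a script. Its argument "increments" is a list of rows, each an object with "offset": the shift along the tool's x, y, z in m, a list of three; "yaw": the turn about the tool's y in degrees; "jaw": the closure in counts, from 0 (fully open) to 255 (shut). In form: [{"offset": [tx, ty, tz], "yaw": yaw, "jaw": jaw}, ...]. A call has 1 to 10 rows; each row is the pose to reach, as a shift and turn from the pose measured when the call began, along the tool's axes at that moment; what a row does not reach only later rows make up. A row lasts 1/12 s, in which the tool goes at most 41.7 mm and 7.16 degrees, less where a joint would pass 70% of its speed; a pose out of reach is approached as far as the arm can. A call with a gripper value outside its range is refused whole. The fingers move at their own pace and stop on an object; "squeeze" is the grip in N (left out, the last holds). Time passes only in rows, so rows that repeat a pose let the fingers close. It gives the time, the measured TCP pose, the force and the opening at its end, in the units of the state.
- manip.get_obs(): the state, without advancing time (a new reading comes with each control period).
- manip.camera(name): name is "scene" or "top" or "wrist"; returns a dict with "pixels" (384x512x3 uint8, red, green, blue), "depth" (384x512 float32, m along the optical axis (not along the pixel's ray), 0 where there is no reading), "intrinsics" (3x3 intrinsics, pixels), "D" ([k1, k2, p1, p2, k3] as OpenCV has them; the pictures are not rectified), "R" (3x3) and "t" (3): a world point X has camera coordinates R X + t; the wrist camera has in their place "mount" (4x4, takes a point from camera to tool coordinates, whose origin is the TCP and whose axes are the tool frame's). Camera axes: x right, y down, z forward; pixel columns grow to the right and rows downward; lengths in m; the calibration is good to about 2 mm. A picture is of the moment at which its call begins: read the wrist's pose just before it.
- manip.hand_in(): hands the job in, once; it reports no verdict.
Trained networks look in a picture, given as the dict that the camera call returned (one of the last four; its "shot" number tells which), for a name from the list of things; names that differ only in an ending like _2 or _b are one class to them, and where a whole thing is asked for, a point or a joint stands for the part that bears it (a point fixed in the world has none). Each returns a list of dicts, best first, with "confidence" (0 to 1); they miss things now and then, are a little off and sometimes report something else, mostly with a low value. They report only what shows in the picture. A call takes as long as a camera call. They do not tell look-alikes from the thing itself.
- manip.recognise(picture, query): "bbox" ([left, top, right, bottom] in pixels, round what is visible of it).
- manip.spot_point(picture, query): "centre" ([column, row] in pixels: a listed point, or the origin of a listed thing).
The state is a dict: "clock": time; "joint_pos": joint angles; "joint_velocities": joint speeds; "tau": joint torques, N m; "position": TCP position; "ee_rot": TCP orientation; "ft_force": force on the tool from outside, world axes, zero at the start; "torque": the same for the moment, N m; "grip_width": opening from 0.0 (shut) to 1.0 (fully open).
Only numpy, scipy, OpenCV 4.12 (cv2) and the standard library are available. Lean on these libraries where they do the work, as an engineer would, in place of code of your own. Each camera call takes 0.05 s, during which the arm holds its last target. There are 200 camera calls.

## Working session

There is one attempt and no reset: what is moved stays moved. The work goes in short steps, Python scripts to look and compute and a tool call to move; the robot and the scene stay as the last step left them, time stands still between calls to the robot, and variables do not carry over. Pictures are saved under pics/ and viewed, about 8 in all and at most 12, crops included, and the job is handed in when it is done.

Besides the shell and the picture viewer there is one more tool, called after ">>>" in YAML: its name, and indented under it one key for each argument. move_arm: Moves the arm, as the interface text tells. Its arguments: {"type":"object","properties":{"increments":{"type":"array","items":{"type":"object","properties":{"offset":{"type":"array","items":{"type":"number"}},"yaw":{"type":"number"},"jaw":{"type":"number"}}}},"squeeze":{"type":"number"}},"required":["increments"]}

```bash
mkdir -p pics; cat > h.py <<'E'
import numpy as np, cv2
from scipy.spatial.transform import Rotation as Ro
from workcell import manip
def obs():
    o=manip.get_obs(); return o
def cam(n):
    o=manip.get_obs(); c=manip.camera(n)
    if 'mount' in c:
        T=np.eye(4);T[:3,:3]=Ro.from_quat(o['ee_rot']).as_matrix();T[:3,3]=o['position']
        W=T@np.array(c['mount'])   # cam->world
        c['R']=W[:3,:3].T; c['t']=-W[:3,:3].T@W[:3,3]
    return c
def ray(c,uv):
    p=cv2.undistortPoints(np.array([[uv]],float),np.array(c['intrinsics']),np.array(c['D']))[0,0]
    R=np.array(c['R']);return -R.T@np.array(c['t']), R.T@np.array([p[0],p[1],1])
def atz(c,uv,z):
    o,d=ray(c,uv);return o+d*(z-o[2])/d[2]
def dep(c,uv):
    o,d=ray(c,uv);u,v=int(round(uv[0])),int(round(uv[1]))
    return o+d*float(np.median(c['depth'][max(v-1,0):v+2,max(u-1,0):u+2]))
def proj(c,X):
    R=np.array(c['R']);r,_=cv2.Rodrigues(R)
    return cv2.projectPoints(np.array([X],float),r,np.array(c['t'],float),np.array(c['intrinsics']),np.array(c['D']))[0][0,0]
def save(c,n,crop=None,s=1):
    im=c['pixels'][:,:,::-1]
    if crop: im=im[crop[1]:crop[3],crop[0]:crop[2]]
    cv2.imwrite('pics/'+n,cv2.resize(im,None,fx=s,fy=s,interpolation=cv2.INTER_CUBIC))
E
python3 - <<'E'
from h import *
o=obs();print({k:np.round(v,3) for k,v in o.items()},manip.tcp_to_tips)
a=cam('scene');b=cam('top')
cv2.imwrite('pics/st.png',np.vstack([a['pixels'],b['pixels']])[:,:,::-1])
for n,c in(('scene',a),('top',b)):
    print(n,np.round(-np.array(c['R']).T@c['t'],3))
    for q in['jar_a','jar_a_label','scanner','scanner_window','candle_1','jug','board']:
        for d in manip.spot_point(c,q)[:4]:
            z={'jar_a':.018,'jar_a_label':.049,'scanner_window':.124}.get(q,0)
            print(q,np.round(d['centre']),round(d['confidence'],2),np.round(atz(c,d['centre'],z),3))
E
python3 -c "
import cv2
i=cv2.imread('pics/st.png');import numpy as np
cv2.imwrite('pics/st.png',np.hstack([cv2.resize(i[:384],(400,300)),cv2.resize(i[384:],(400,300))])) if 0 else cv2.imwrite('pics/st.png',cv2.resize(i,(400,600)))"
```

```text
{'clock': np.float64(0.0), 'joint_pos': array([ 1.199,  0.333, -0.065,  1.461,  0.022,  1.35 , -0.089]), 'joint_velocities': array([-0.003, -0.   ,  0.002, -0.001, -0.   , -0.001, -0.   ]), 'tau': array([-1.0000e-03, -6.2544e+01,  4.8000e-02, -3.9160e+01,  1.6000e-02,
        1.0000e-02,  0.0000e+00]), 'position': array([ 0.213, -0.587,  0.248]), 'ee_rot': array([-0.123,  0.697, -0.696,  0.123]), 'ft_force': array([-0.324, -0.618, -0.589]), 'torque': array([ 0.021, -0.03 ,  0.032]), 'grip_width': np.float64(1.001)} 0.017
scene [1.146 0.242 0.769]
jar_a [210. 188.] 0.75 [ 0.531 -0.192  0.018]
jar_a [262. 200.] 0.64 [ 0.514 -0.03   0.018]
jar_a [238. 193.] 0.63 [ 0.514 -0.107  0.018]
jar_a [124. 183.] 0.44 [ 0.616 -0.449  0.018]
jar_a_label [267. 202.] 0.68 [ 0.54  -0.002  0.049]
scanner [437. 274.] 0.98 [ 0.551  0.457 -0.   ]
scanner [400. 318.] 0.93 [0.702 0.391 0.   ]
scanner [375. 252.] 0.81 [0.548 0.308 0.   ]
scanner_window [377. 215.] 0.8 [0.535 0.28  0.124]
scanner_window [444. 244.] 0.72 [0.562 0.431 0.124]
candle_1 [209. 264.] 0.87 [ 0.756 -0.073  0.   ]
candle_1 [121. 184.] 
[... 154 characters left out ...]
.   ]
board [236. 194.] 0.56 [ 0.508 -0.12   0.   ]
top [ 0.308 -0.025  1.623]
jar_a [310. 207.] 0.84 [ 0.521 -0.203  0.018]
jar_a_label [261. 202.] 0.88 [ 0.531 -0.025  0.049]
scanner [169. 199.] 0.92 [0.538 0.315 0.   ]
scanner [151. 154.] 0.77 [0.709 0.393 0.   ]
scanner [132. 197.] 0.66 [0.545 0.454 0.   ]
scanner [303. 201.] 0.18 [ 0.544 -0.178  0.   ]
scanner_window [174. 193.] 0.93 [0.542 0.274 0.124]
scanner_window [130. 189.] 0.74 [0.552 0.424 0.124]
scanner_window [152. 146.] 0.55 [0.704 0.359 0.124]
candle_1 [277. 145.] 0.89 [ 0.756 -0.077  0.   ]
candle_1 [166. 241.] 0.85 [0.385 0.315 0.   ]
jug [379. 190.] 0.92 [ 0.595 -0.456  0.   ]
board [287. 212.] 0.57 [ 0.505 -0.121  0.   ]
```

View pics/st.png

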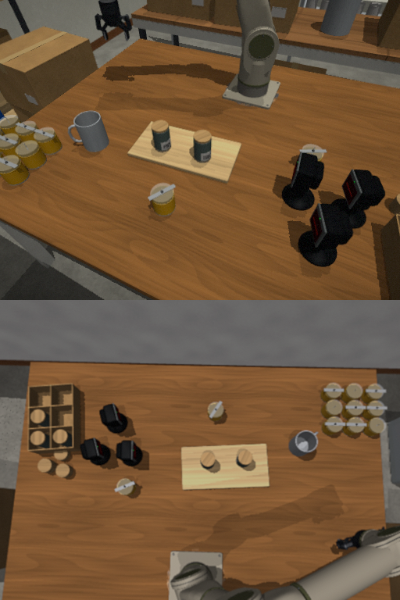

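```bash
python3 - <<'E'
from h import *
a=cam('scene');b=cam('top')
im1=cv2.resize(a['pixels'][140:340,190:480],None,fx=2,fy=2,interpolation=cv2.INTER_CUBIC)
im2=cv2.resize(b['pixels'][110:260,110:400],None,fx=2,fy=2,interpolation=cv2.INTER_CUBIC)[:200+100]
cv2.imwrite('pics/crop.png',cv2.resize(np.vstack([im1,im2]),None,fx=.85,fy=.85)[:,:,::-1])
E
```

```text
(no output)
```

The pictures show the two jars on the board (scene about (210,160) and (262,180)) and three scanners (top view (169,199), (151,154), (132,197)). The rightmost, with the lowest y, is the one at top (169,199), scene (375,252).

View pics/crop.png

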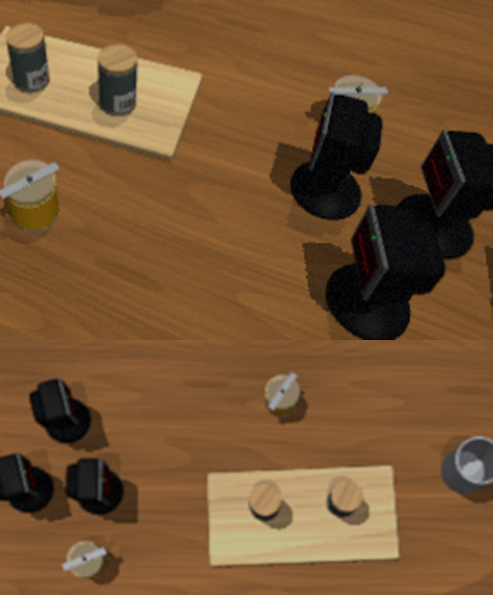

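```bash
python3 - <<'E'
from h import *
b=cam('top');a=cam('scene')
def cloud(c):
    v,u=np.mgrid[0:384,0:512];k=c['depth']>0
    p=cv2.undistortPoints(np.stack([u[k],v[k]],1).astype(float)[:,None],np.array(c['intrinsics']),np.array(c['D']))[:,0]
    X=np.c_[p,np.ones(len(p))]*c['depth'][k][:,None]
    return (X-np.array(c['t']))@np.array(c['R']),c['pixels'][k]
P,C=cloud(b)
for n,(x,y) in {'jarL':(.52,-.03),'jarR':(.52,-.2),'candle2':(.385,.315),'candle1':(.756,-.077)}.items():
    m=(abs(P[:,0]-x)<.07)&(abs(P[:,1]-y)<.07)&(P[:,2]>(.11 if 'jar' in n else .06))&(P[:,2]<.14)
    q=P[m];
    if len(q):print(n,len(q),cv2.minAreaRect(q[:,:2].astype(np.float32)),q[:,2].mean())
m=(abs(P[:,0]-.54)<.08)&(abs(P[:,1]-.31)<.075)&(P[:,2]>.14)&(P[:,2]<.2)
print('scanner top',cv2.minAreaRect(P[m][:,:2].astype(np.float32)),m.sum(),P[m][:,2].max())
Q,D=cloud(a)
# red window plane
m=(abs(Q[:,0]-.54)<.07)&(abs(Q[:,1]-.28)<.045)&(Q[:,2]>.08)&(Q[:,2]<.18)&(D[:,0].astype(int)>D[:,1]+25)
q=Q[m];print(m.sum(),q.mean(0)); print(np.linalg.svd(q-q.mean(0))[2][2] if m.sum()>5 else '')
for n,XY in {'jarL':(.531,-.025),'jarR':(.531,-.2)}.items():
  pass
E
```

```text
jarL 274 ((0.5142214894294739, -0.038751114159822464), (0.06208827719092369, 0.06016038358211517), 51.50218963623047) 0.12597866284664835
jarR 283 ((0.5274466872215271, -0.20089100301265717), (0.06003940850496292, 0.061579469591379166), 88.49809265136719) 0.12619750149694436
candle2 386 ((0.39034679532051086, 0.3241119980812073), (0.07045814394950867, 0.07125607132911682), 69.17935943603516) 0.08027618601291077
candle1 345 ((0.7517229318618774, -0.06985660642385483), (0.07140873372554779, 0.07055283337831497), 13.380654335021973) 0.0803018170395887
scanner top ((0.5408614873886108, 0.3177233934402466), (0.07857155054807663, 0.0871298611164093), 89.86957550048828) 557 0.17863674789328868
19 [0.54006942 0.281799   0.11762215]
[ 0.03295815 -0.99932695 -0.01610584]
```

The crop confirms two jars with labels facing the scene camera side. The rightmost scanner (crop (345,150)) has its window facing the board, about -y. Next I unwrap the jar walls to get the label bearings.

```bash
cat >> h.py <<'E'
def label(c,x,y,z0,r=.032,show=True):
    th=np.arange(-60,181,3);zs=np.linspace(.016,.046,7)
    g=c['pixels'].astype(float).mean(2);prof=[]
    for t in th:
        v=[]
        for z in zs:
            u=proj(c,[x+r*np.cos(np.radians(t)),y+r*np.sin(np.radians(t)),z0+z])
            v.append(cv2.getRectSubPix(g.astype(np.float32),(1,1),(float(u[0]),float(u[1])))[0,0])
        prof.append(np.mean(v))
    return th,np.array(prof)
E
python3 - <<'E'
from h import *
a=cam('scene')
R=Ro.from_quat(obs()['ee_rot']).as_matrix();print(np.round(R,2))
for n,x,y in(('L',.514,-.039),('R',.527,-.201)):
    th,p=label(a,x,y,.018);print(n,' '.join(f'{t}:{int(v)}' for t,v in zip(th,p)))
save(a,'jars.png',(190,140,290,220),6)
E
```

```text
[[-0.94  0.    0.34]
 [-0.34 -0.   -0.94]
 [-0.   -1.    0.  ]]
L -60:59 -57:58 -54:55 -51:52 -48:48 -45:43 -42:38 -39:32 -36:29 -33:30 -30:31 -27:32 -24:33 -21:33 -18:34 -15:35 -12:35 -9:36 -6:37 -3:39 0:39 3:40 6:44 9:49 12:67 15:85 18:94 21:100 24:101 27:93 30:84 33:83 36:84 39:87 42:85 45:79 48:79 51:79 54:79 57:79 60:76 63:74 66:77 69:79 72:79 75:77 78:75 81:76 84:78 87:79 90:87 93:99 96:109 99:118 102:125 105:131 108:135 111:136 114:135 117:132 120:126 123:117 126:107 129:93 132:78 135:60 138:47 141:45 144:43 147:43 150:42 153:43 156:43 159:44 162:45 165:46 168:49 171:51 174:54 177:56 180:58
R -60:49 -57:50 -54:51 -51:51 -48:50 -45:48 -42:46 -39:43 -36:40 -33:37 -30:35 -27:34 -24:34 -21:34 -18:34 -15:34 -12:35 -9:36 -6:37 -3:38 0:39 3:40 6:40 9:40 12:41 15:44 18:54 21:71 24:88 27:96 30:101 33:97 36:88 39:84 42:82 45:85 48:86 51:83 54:79 57:77 60:75 63:74 66:72 69:71 72:72 75:74 78:75 81:72 84:72 87:74 90:77 93:82 96:90 99:100 102:110 105:119 108:126 111:132 114:136 117:138 120:139 123:140 126:140 129:138 132:135 135:131 138:125 141:118 144:107 147:93 150:78 153:63 156:55 159:50 162:47 165:44 168:41 171:42 174:42 177:43 180:44
```

View pics/jars.png

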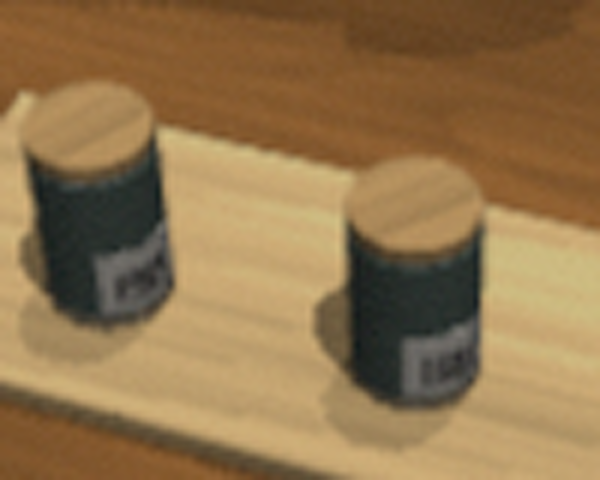

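Jar labels point at about 52° (left jar at (.514,-.039)) and 61° (right jar at (.527,-.201)). First I go above the right jar, turned so the jaws end up along x when the label faces the scanner.

>>> move_arm:
  increments:
    - {"offset": [-0.04, 0, -0.024], "yaw": -4, "jaw": 0}
    - {"offset": [-0.08, 0, -0.048], "yaw": -8, "jaw": 0}
    - {"offset": [-0.12, 0, -0.072], "yaw": -12, "jaw": 0}
    - {"offset": [-0.16, 0, -0.096], "yaw": -16, "jaw": 0}
    - {"offset": [-0.2, 0, -0.12], "yaw": -20, "jaw": 0}
    - {"offset": [-0.235, 0, -0.14], "yaw": -24, "jaw": 0}
    - {"offset": [-0.27, 0, -0.161], "yaw": -28, "jaw": 0}
    - {"offset": [-0.305, 0, -0.182], "yaw": -33, "jaw": 0}
    - {"offset": [-0.335, 0, -0.2], "yaw": -37, "jaw": 0}
    - {"offset": [-0.36, 0, -0.215], "yaw": -41, "jaw": 0}

```text
clock: 1.88
position: [0.4777, -0.2626, 0.2487]
ee_rot: [0.36, -0.608, 0.609, -0.36]
ft_force: [0.6, -0.3, 0.4]
grip_width: 0.996
```

```bash
cat >> h.py <<'E'
def to(x,y,z):
    o=manip.get_obs();R=Ro.from_quat(o['ee_rot']).as_matrix()
    print('clk',round(float(o['clock']),2),'pos',np.round(o['position'],4),'jaw az',round(float(np.degrees(np.arctan2(R[1,2],R[0,2]))),1),'ydown',np.round(R[:,1],3),'F',np.round(o['ft_force'],2),'w',round(float(o['grip_width']),3),'j',np.round(o['joint_pos'],2))
    print('offset',np.round(R.T@(np.array([x,y,z])-o['position']),4))
E
python3 - <<'E'
from h import *
to(.527,-.201,.248)
E
```

```text
clk 1.88 pos [ 0.4777 -0.2626  0.2487] jaw az -28.8 ydown [ 0.001 -0.001 -1.   ] F [ 0.56 -0.32  0.4 ] w 0.996 j [ 0.79  0.18 -0.42  1.66  0.08  1.32 -0.14]
offset [-0.0778  0.0007  0.0135]
```

>>> move_arm:
  increments:
    - {"offset": [-0.035, 0, 0.006], "yaw": 0, "jaw": 0}
    - {"offset": [-0.06, 0, 0.01], "yaw": 0, "jaw": 0}
    - {"offset": [-0.078, 0, 0.0135], "yaw": 0, "jaw": 0}
    - {"offset": [-0.078, 0, 0.0135], "yaw": 0, "jaw": 0}

```text
clock: 2.22
position: [0.5295, -0.1962, 0.2488]
ee_rot: [-0.361, 0.608, -0.608, 0.362]
ft_force: [-0.4, 0.4, -0.1]
grip_width: 1.001
```

```bash
python3 - <<'E'
from h import *
c=cam('wrist');save(c,'w1.png')
print(proj(c,[.527,-.201,.126]))
# lid by depth
v,u=np.mgrid[0:384,0:512];P=[]
for vv in range(0,384,4):
    for uu in range(0,512,4):
        if c['depth'][vv,uu]>0:
            o,d=ray(c,(uu,vv));X=o+d*c['depth'][vv,uu]
            P.append(X)
P=np.array(P)
for x,y in((.527,-.201),(.514,-.039)):
    m=(np.hypot(P[:,0]-x,P[:,1]-y)<.06)&(P[:,2]>.115)&(P[:,2]<.14)
    if m.sum()>5: print(m.sum(),cv2.minEnclosingCircle(P[m][:,:2].astype(np.float32)),P[m].mean(0))
to(.527,-.201,.098)
E
```

```text
[258.45313777 196.40946713]
191 ((0.5300279259681702, -0.20141592621803284), 0.031278204172849655) [ 0.53039643 -0.19978642  0.12501095]
287 ((0.5173975825309753, -0.03947654739022255), 0.030844248831272125) [ 0.51813012 -0.03959632  0.12511834]
clk 2.27 pos [ 0.5282 -0.1987  0.2487] jaw az -28.6 ydown [ 0.001  0.    -1.   ] F [-0.35 -0.39  0.72] w 1.001 j [ 0.68  0.23 -0.47  1.61  0.11  1.33 -0.3 ]
offset [ 2.700e-03  1.507e-01 -1.000e-04]
```

View pics/w1.png

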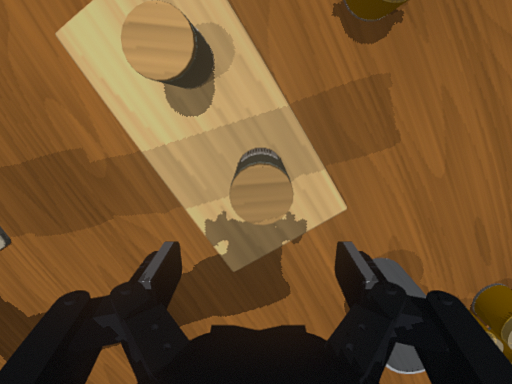

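The wrist view shows the right jar's lid at (262,188), centred between the fingers, with the left jar at (158,40). Descend to the bare wall (about 80 mm up) and grip.

>>> move_arm:
  increments:
    - {"offset": [0.0015, 0.03, 0.001], "yaw": 0, "jaw": 0}
    - {"offset": [0.0015, 0.06, 0.001], "yaw": 0, "jaw": 0}
    - {"offset": [0.0015, 0.09, 0.001], "yaw": 0, "jaw": 0}
    - {"offset": [0.0015, 0.12, 0.001], "yaw": 0, "jaw": 0}
    - {"offset": [0.0015, 0.14, 0.001], "yaw": 0, "jaw": 0}
    - {"offset": [0.0015, 0.152, 0.001], "yaw": 0, "jaw": 0}
    - {"offset": [0.0015, 0.152, 0.001], "yaw": 0, "jaw": 0}
    - {"offset": [0.0015, 0.152, 0.001], "yaw": 0, "jaw": 0}
  squeeze: 40

```text
clock: 2.93
position: [0.5284, -0.2012, 0.0971]
ee_rot: [0.36, -0.608, 0.608, -0.361]
ft_force: [0.3, 0.3, 0.9]
grip_width: 1.005
```

>>> move_arm:
  increments:
    - {"offset": [0, 0, 0], "yaw": 0, "jaw": 30}
    - {"offset": [0, 0, 0], "yaw": 0, "jaw": 60}
    - {"offset": [0, 0, 0], "yaw": 0, "jaw": 90}
    - {"offset": [0, 0, 0], "yaw": 0, "jaw": 255}
    - {"offset": [0, 0, 0], "yaw": 0, "jaw": 255}
    - {"offset": [0, 0, 0], "yaw": 0, "jaw": 255}
    - {"offset": [0, 0, 0], "yaw": 0, "jaw": 255}
    - {"offset": [0, 0, 0], "yaw": 0, "jaw": 255}

```text
clock: 3.6
position: [0.5296, -0.2019, 0.0994]
ee_rot: [0.36, -0.607, 0.609, -0.361]
ft_force: [-0.2, -0.8, 7.1]
grip_width: 0.741
```

```bash
python3 - <<'E'
from h import *
to(.529,-.201,.096)
E
```

```text
clk 3.6 pos [ 0.5296 -0.2019  0.0994] jaw az -28.7 ydown [ 0.004 -0.002 -1.   ] F [-0.24 -0.79  7.15] w 0.741 j [ 0.66  0.37 -0.45  1.77  0.18  1.04 -0.36]
offset [-0.0005  0.0034 -0.001 ]
```

>>> move_arm:
  increments:
    - {"offset": [0, -0.005, 0], "yaw": 0, "jaw": 255}
    - {"offset": [0, -0.015, 0], "yaw": 0, "jaw": 255}
    - {"offset": [0, -0.03, 0], "yaw": 0, "jaw": 255}
    - {"offset": [0, -0.045, 0], "yaw": 0, "jaw": 255}
    - {"offset": [0, -0.055, 0], "yaw": 0, "jaw": 255}
    - {"offset": [0, -0.06, 0], "yaw": 0, "jaw": 255}
    - {"offset": [0, -0.06, 0], "yaw": 0, "jaw": 255}
    - {"offset": [0, -0.06, 0], "yaw": 0, "jaw": 255}
    - {"offset": [0, -0.06, 0], "yaw": 0, "jaw": 255}
    - {"offset": [0, -0.06, 0], "yaw": 0, "jaw": 255}

```text
clock: 4.43
position: [0.5289, -0.2016, 0.1585]
ee_rot: [0.36, -0.607, 0.609, -0.361]
ft_force: [0.1, -1.0, -2.7]
grip_width: 0.746
```

>>> move_arm:
  increments:
    - {"offset": [0, 0, 0], "yaw": 0, "jaw": 255}
    - {"offset": [0, 0, 0], "yaw": 0, "jaw": 255}
    - {"offset": [0, 0, 0], "yaw": 0, "jaw": 255}
    - {"offset": [0, 0, 0], "yaw": 0, "jaw": 255}

```text
clock: 4.77
position: [0.5288, -0.2016, 0.1583]
ee_rot: [0.36, -0.607, 0.609, -0.361]
ft_force: [-0.3, 0.1, -2.2]
grip_width: 0.741
```

```bash
python3 - <<'E'
from h import *
to(.5296,-.2019,.0994)
f=[]
for i in range(6):
    cam('scene');f.append(obs()['ft_force'])
print(np.round(f,2),np.mean(f,0)); to(.5296,-.2019,.0994)
E
```

```text
clk 4.77 pos [ 0.5288 -0.2016  0.1583] jaw az -28.7 ydown [ 0.002 -0.001 -1.   ] F [-0.29  0.12 -2.18] w 0.741 j [ 0.67  0.31 -0.46  1.72  0.15  1.15 -0.33]
offset [-0.0001  0.0589  0.0007]
[[ 0.19 -0.45 -2.59]
 [-0.14 -0.19 -2.09]
 [ 0.01  0.45 -2.3 ]
 [ 0.77  0.1  -3.4 ]
 [-0.32 -0.71 -1.53]
 [-0.03  0.34 -2.63]] [ 0.07952524 -0.07529034 -2.42199138]
clk 5.07 pos [ 0.5289 -0.2016  0.1585] jaw az -28.7 ydown [ 0.003 -0.001 -1.   ] F [-0.03  0.34 -2.63] w 0.743 j [ 0.67  0.31 -0.46  1.72  0.15  1.15 -0.33]
offset [-0.0001  0.0591  0.0006]
```

Right jar: about 2.4 N (0.25 kg), so it's likely empty. Setting it back down gently.

>>> move_arm:
  increments:
    - {"offset": [0, 0.015, 0], "yaw": 0, "jaw": 255}
    - {"offset": [0, 0.03, 0], "yaw": 0, "jaw": 255}
    - {"offset": [0, 0.042, 0], "yaw": 0, "jaw": 255}
    - {"offset": [0, 0.05, 0], "yaw": 0, "jaw": 255}
    - {"offset": [0, 0.053, 0], "yaw": 0, "jaw": 255}
    - {"offset": [0, 0.055, 0], "yaw": 0, "jaw": 255}
    - {"offset": [0, 0.0565, 0], "yaw": 0, "jaw": 255}
    - {"offset": [0, 0.0575, 0], "yaw": 0, "jaw": 255}
    - {"offset": [0, 0.0585, 0], "yaw": 0, "jaw": 255}
    - {"offset": [0, 0.0585, 0], "yaw": 0, "jaw": 255}

```text
clock: 5.9
position: [0.5292, -0.2018, 0.1003]
ee_rot: [0.36, -0.607, 0.609, -0.361]
ft_force: [0.3, -0.1, -1.9]
grip_width: 0.744
```

>>> move_arm:
  increments:
    - {"offset": [0, 0, 0], "yaw": 0, "jaw": 255}
    - {"offset": [0, 0, 0], "yaw": 0, "jaw": 255}
    - {"offset": [0, 0, 0], "yaw": 0, "jaw": 255}

```text
clock: 6.15
position: [0.5293, -0.2018, 0.1005]
ee_rot: [0.36, -0.607, 0.609, -0.361]
ft_force: [-0.2, -1.0, -3.7]
grip_width: 0.75
```

Not quite in contact yet, so I creep down a little further.

>>> move_arm:
  increments:
    - {"offset": [0, 0.0005, 0], "yaw": 0, "jaw": 255}
    - {"offset": [0, 0.001, 0], "yaw": 0, "jaw": 255}
    - {"offset": [0, 0.0015, 0], "yaw": 0, "jaw": 255}
    - {"offset": [0, 0.002, 0], "yaw": 0, "jaw": 255}
    - {"offset": [0, 0.0025, 0], "yaw": 0, "jaw": 255}
    - {"offset": [0, 0.0025, 0], "yaw": 0, "jaw": 255}

```text
clock: 6.65
position: [0.5296, -0.202, 0.0993]
ee_rot: [0.36, -0.607, 0.61, -0.361]
ft_force: [-4.3, 0.8, 12.2]
grip_width: 0.749
```

>>> move_arm:
  increments:
    - {"offset": [0, -0.0003, 0], "yaw": 0, "jaw": 60}
    - {"offset": [0, 0, 0], "yaw": 0, "jaw": 40}
    - {"offset": [0, 0, 0], "yaw": 0, "jaw": 20}
    - {"offset": [0, 0, 0], "yaw": 0, "jaw": 0}
    - {"offset": [0, 0, 0], "yaw": 0, "jaw": 0}
    - {"offset": [0, 0, 0], "yaw": 0, "jaw": 0}
    - {"offset": [0, 0, 0], "yaw": 0, "jaw": 0}

```text
clock: 7.23
position: [0.5296, -0.2019, 0.0992]
ee_rot: [0.36, -0.607, 0.61, -0.361]
ft_force: [-0.3, -0.5, 0.6]
grip_width: 1.0
```

>>> move_arm:
  increments:
    - {"offset": [0, -0.03, 0], "yaw": 0, "jaw": 0}
    - {"offset": [0, -0.06, 0], "yaw": 0, "jaw": 0}
    - {"offset": [0, -0.09, 0], "yaw": 0, "jaw": 0}
    - {"offset": [0, -0.12, 0], "yaw": 0, "jaw": 0}
    - {"offset": [0, -0.15, 0], "yaw": 0, "jaw": 0}
    - {"offset": [0, -0.15, 0], "yaw": 0, "jaw": 0}

```text
clock: 7.73
position: [0.5313, -0.202, 0.2556]
ee_rot: [0.358, -0.604, 0.612, -0.363]
ft_force: [0.1, 0.7, 0.6]
grip_width: 1.001
```

```bash
python3 - <<'E'
from h import *
cam('scene');print(obs()['ft_force'])
to(.517,-.0395,.248)
E
```

```text
[-0.3588769  -0.0058193  -0.38154292]
clk 7.78 pos [ 0.5305 -0.2019  0.2526] jaw az -28.7 ydown [ 0.009 -0.004 -1.   ] F [-0.36 -0.01 -0.38] w 0.998 j [ 0.68  0.23 -0.47  1.6   0.11  1.33 -0.3 ]
offset [-0.136   0.0038 -0.0899]
```

>>> move_arm:
  increments:
    - {"offset": [-0.03, 0, -0.02], "yaw": 3, "jaw": 0}
    - {"offset": [-0.062, 0, -0.041], "yaw": 6, "jaw": 0}
    - {"offset": [-0.093, 0, -0.062], "yaw": 9, "jaw": 0}
    - {"offset": [-0.12, 0, -0.08], "yaw": 9, "jaw": 0}
    - {"offset": [-0.136, 0, -0.09], "yaw": 9, "jaw": 0}
    - {"offset": [-0.136, 0, -0.09], "yaw": 9, "jaw": 0}
    - {"offset": [-0.136, 0, -0.09], "yaw": 9, "jaw": 0}

```text
clock: 8.37
position: [0.5165, -0.0385, 0.251]
ee_rot: [0.311, -0.632, 0.637, -0.314]
ft_force: [0.8, -0.2, 0.6]
grip_width: 0.998
```

```bash
python3 - <<'E'
from h import *
c=cam('wrist');P=[]
for vv in range(0,384,4):
    for uu in range(0,512,4):
        if c['depth'][vv,uu]>0:
            o,d=ray(c,(uu,vv));P.append(o+d*c['depth'][vv,uu])
P=np.array(P)
for x,y in((.53,-.201),(.517,-.039)):
    m=(np.hypot(P[:,0]-x,P[:,1]-y)<.06)&(P[:,2]>.115)&(P[:,2]<.14)
    if m.sum()>5: print(m.sum(),cv2.minEnclosingCircle(P[m][:,:2].astype(np.float32)),P[m].mean(0))
to(.517,-.0395,.096)
f=[]
a=cam('scene')
for n,x,y in(('R',.529,-.2015),):
    th,p=label(a,x,y,.018);print(n,' '.join(f'{t}:{int(v)}' for t,v in zip(th,p) if 0<t<40))
for q in ['scanner','scanner_window']:
    for d in manip.spot_point(c,q): print(q,d['centre'],d['confidence'],atz(c,d['centre'],.124 if 'w' in q else 0))
E
```

```text
32 ((0.5126258134841919, -0.19659650325775146), 0.0247577466070652) [ 0.51026405 -0.19302832  0.12447777]
194 ((0.5180100202560425, -0.03785635903477669), 0.030718449503183365) [ 0.51828379 -0.03726991  0.12514091]
clk 8.42 pos [ 0.5166 -0.0399  0.251 ] jaw az -37.7 ydown [ 0.008 -0.005 -1.   ] F [-0.83 -1.67  0.55] w 0.996 j [ 0.51  0.13 -0.57  1.72  0.08  1.31 -0.73]
offset [-0.0004  0.155  -0.0013]
R 3:40 6:41 9:42 12:43 15:44 18:47 21:57 24:75 27:91 30:100 33:104 36:100 39:91
scanner_window [410.4, 74.9] 0.64 [ 0.68963127 -0.03695203  0.124     ]
```

>>> move_arm:
  increments:
    - {"offset": [-0.0005, 0.03, -0.001], "yaw": 0, "jaw": 0}
    - {"offset": [-0.0005, 0.06, -0.001], "yaw": 0, "jaw": 0}
    - {"offset": [-0.0005, 0.09, -0.001], "yaw": 0, "jaw": 0}
    - {"offset": [-0.0005, 0.12, -0.001], "yaw": 0, "jaw": 0}
    - {"offset": [-0.0005, 0.14, -0.001], "yaw": 0, "jaw": 0}
    - {"offset": [-0.0005, 0.153, -0.001], "yaw": 0, "jaw": 0}
    - {"offset": [-0.0005, 0.153, -0.001], "yaw": 0, "jaw": 0}
    - {"offset": [-0.0005, 0.153, -0.001], "yaw": 0, "jaw": 0}
  squeeze: 45

```text
clock: 9.23
position: [0.5173, -0.0411, 0.0979]
ee_rot: [0.309, -0.633, 0.638, -0.312]
ft_force: [0.3, -0.1, 0.8]
grip_width: 1.001
```

>>> move_arm:
  increments:
    - {"offset": [0, 0, 0], "yaw": 0, "jaw": 30}
    - {"offset": [0, 0, 0], "yaw": 0, "jaw": 60}
    - {"offset": [0, 0, 0], "yaw": 0, "jaw": 90}
    - {"offset": [0, 0, 0], "yaw": 0, "jaw": 255}
    - {"offset": [0, 0, 0], "yaw": 0, "jaw": 255}
    - {"offset": [0, 0, 0], "yaw": 0, "jaw": 255}
    - {"offset": [0, 0, 0], "yaw": 0, "jaw": 255}
    - {"offset": [0, 0, 0], "yaw": 0, "jaw": 255}

```text
clock: 9.9
position: [0.5178, -0.041, 0.0996]
ee_rot: [0.309, -0.632, 0.638, -0.313]
ft_force: [-4.5, 1.1, 9.2]
grip_width: 0.74
```

```bash
python3 - <<'E'
from h import *
to(.517,-.0395,.096)
E
```

```text
clk 9.9 pos [ 0.5178 -0.041   0.0996] jaw az -37.9 ydown [ 0.009 -0.005 -1.   ] F [-4.47  1.11  9.17] w 0.74 j [ 0.48  0.29 -0.55  1.89  0.18  1.01 -0.81]
offset [-0.0007  0.0036 -0.0016]
```

>>> move_arm:
  increments:
    - {"offset": [0, -0.005, 0], "yaw": 0, "jaw": 255}
    - {"offset": [0, -0.015, 0], "yaw": 0, "jaw": 255}
    - {"offset": [0, -0.03, 0], "yaw": 0, "jaw": 255}
    - {"offset": [0, -0.045, 0], "yaw": 0, "jaw": 255}
    - {"offset": [0, -0.06, 0], "yaw": 0, "jaw": 255}
    - {"offset": [0, -0.07, 0], "yaw": 0, "jaw": 255}
    - {"offset": [0, -0.075, 0], "yaw": 0, "jaw": 255}
    - {"offset": [0, -0.075, 0], "yaw": 0, "jaw": 255}
    - {"offset": [0, -0.075, 0], "yaw": 0, "jaw": 255}
    - {"offset": [0, -0.075, 0], "yaw": 0, "jaw": 255}

```text
clock: 10.73
position: [0.5167, -0.0408, 0.1738]
ee_rot: [0.309, -0.633, 0.638, -0.312]
ft_force: [0.0, 0.3, -5.3]
grip_width: 0.745
```

```bash
python3 - <<'E'
from h import *
f=[]
for i in range(6):
    a=cam('scene');f.append(obs()['ft_force'])
print(np.mean(f,0)); to(.54,.17,.175)
b=cam('top')
def cloud(c):
    v,u=np.mgrid[0:384,0:512];k=c['depth']>0
    p=cv2.undistortPoints(np.stack([u[k],v[k]],1).astype(float)[:,None],np.array(c['intrinsics']),np.array(c['D']))[:,0]
    X=np.c_[p,np.ones(len(p))]*c['depth'][k][:,None]
    return (X-np.array(c['t']))@np.array(c['R']),c['pixels'][k]
Q,D=cloud(a)
m=(abs(Q[:,0]-.54)<.07)&(abs(Q[:,1]-.30)<.07)&(Q[:,2]>.09)&(Q[:,2]<.19)
np.save('q.npy',np.c_[Q[m],D[m]])
for s in ['scene','top']:
    c=a if s=='scene' else b
    for q in['scanner','scanner_window']:
        for d in manip.spot_point(c,q)[:3]:print(s,q,np.round(d['centre'],1),round(d['confidence'],2),np.round(atz(c,d['centre'],.124 if 'w' in q else 0),3),np.round(dep(c,d['centre']),3))
save(a,'sc.png',(340,170,440,290),5)
E
```

```text
[-0.09234949  0.07934757 -4.96492102]
clk 11.03 pos [ 0.5171 -0.0406  0.1743] jaw az -37.9 ydown [ 0.008 -0.004 -1.   ] F [-0.37 -0.03 -4.9 ] w 0.739 j [ 0.5   0.2  -0.57  1.82  0.12  1.15 -0.77]
offset [-0.1804 -0.0015 -0.1112]
scene scanner [434.5 274. ] 0.74 [0.553 0.451 0.   ] [0.685 0.405 0.171]
scene scanner [374.1 254.3] 0.57 [0.556 0.306 0.   ] [0.569 0.305 0.018]
scene scanner_window [377.4 216.4] 0.91 [0.54  0.283 0.124] [0.541 0.282 0.125]
scene scanner_window [403.2 291.5] 0.87 [0.716 0.365 0.124] [0.715 0.365 0.123]
scene scanner_window [447.5 242.7] 0.64 [0.554 0.437 0.124] [0.559 0.436 0.129]
top scanner [152.7 156.3] 0.9 [0.7   0.386 0.   ] [0.67  0.355 0.122]
top scanner [131.6 196.2] 0.76 [0.546 0.454 0.   ] [0.543 0.447 0.022]
top scanner_window [151.7 147.6] 0.57 [0.7   0.36  0.124] [0.701 0.36  0.123]
top scanner_window [126.8 188.4] 0.56 [0.555 0.436 0.124] [0.554 0.434 0.129]
```

View pics/sc.png

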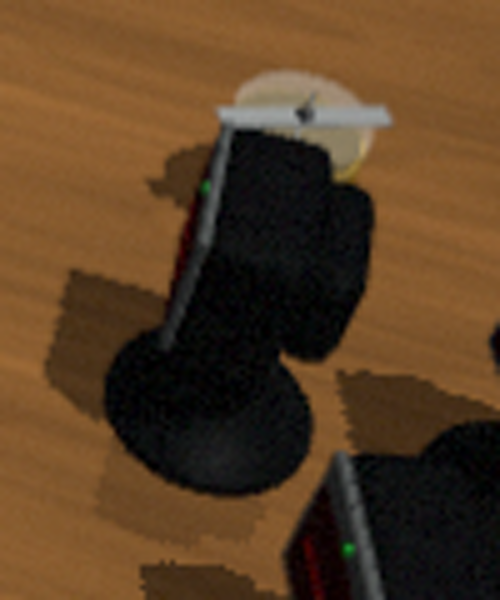

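Left jar weighs 5.0 N (0.51 kg) against 2.4 N, so the left jar is the full one. The scanner crop shows its window edge-on at about (190,260), facing the board. I move to a standoff with the label turned to +y and look at the scanner with the wrist camera.

>>> move_arm:
  increments:
    - {"offset": [-0.015, 0, -0.008], "yaw": -4, "jaw": 255}
    - {"offset": [-0.03, 0, -0.016], "yaw": -8, "jaw": 255}
    - {"offset": [-0.045, 0, -0.025], "yaw": -12, "jaw": 255}
    - {"offset": [-0.06, 0, -0.033], "yaw": -17, "jaw": 255}
    - {"offset": [-0.075, 0, -0.041], "yaw": -21, "jaw": 255}
    - {"offset": [-0.09, 0, -0.049], "yaw": -26, "jaw": 255}
    - {"offset": [-0.105, 0, -0.057], "yaw": -30, "jaw": 255}
    - {"offset": [-0.118, 0, -0.064], "yaw": -34, "jaw": 255}
    - {"offset": [-0.125, 0, -0.068], "yaw": -38, "jaw": 255}
    - {"offset": [-0.125, 0, -0.068], "yaw": -38, "jaw": 255}

```text
clock: 12.12
position: [0.5402, 0.1021, 0.1742]
ee_rot: [-0.501, 0.495, -0.501, 0.503]
ft_force: [-0.1, -0.3, -4.3]
grip_width: 0.749
```

```bash
cat >> h.py <<'E'
def cloud(c):
    v,u=np.mgrid[0:384,0:512];k=c['depth']>0
    p=cv2.undistortPoints(np.stack([u[k],v[k]],1).astype(float)[:,None],np.array(c['intrinsics']),np.array(c['D']))[:,0]
    X=np.c_[p,np.ones(len(p))]*c['depth'][k][:,None]
    return (X-np.array(c['t']))@np.array(c['R']),c['pixels'][k],np.c_[u[k],v[k]]
E
python3 - <<'E'
from h import *
to(.54,.17,.175)
w=cam('wrist');a=cam('scene');b=cam('top')
for n,c in(('w',w),('s',a),('t',b)):
    P,C,U=cloud(c)
    m=(abs(P[:,0]-.54)<.08)&(P[:,1]>.25)&(P[:,1]<.37)&(P[:,2]>.10)&(P[:,2]<.19)
    q=P[m];print(n,m.sum())
    if m.sum()<20: continue
    # front edge: min y per x bin
    for x in np.arange(.48,.6,.008):
        k=(abs(q[:,0]-x)<.004)
        if k.sum()>2: print('   x%.3f n%d'%(x,k.sum()),np.round(np.percentile(q[k,1],[0,10,50]),4), round(float(q[k,2].max()),3))
    f=q[q[:,1]<.292]
    if len(f)>10:
        mu=f.mean(0);print('plane',mu,np.linalg.svd(f-mu)[2][2])
    pts=P[(abs(P[:,0]-.55)<.08)&(P[:,1]>.23)&(P[:,1]<.38)&(P[:,2]>.006)&(P[:,2]<.03)]
    if len(pts)>10:print('foot',cv2.minEnclosingCircle(pts[:,:2].astype(np.float32)),len(pts))
ua=[proj(w,[.54,.282,.124])];print(ua)
th,p=label(a,*obs()['position'][:2],.093);print(' '.join(f'{t}:{int(v)}' for t,v in zip(th,p) if 0<t<120))
cv2.imwrite('pics/two.png',np.hstack([cv2.resize(w['pixels'],(400,300)),cv2.resize(a['pixels'][130:280,240:440],(400,300),interpolation=cv2.INTER_CUBIC)])[:,:,::-1])
E
```

```text
clk 12.12 pos [0.5402 0.1021 0.1742] jaw az 0.5 ydown [ 0.009 -0.003 -1.   ] F [-0.11 -0.3  -4.33] w 0.749 j [ 0.35  0.3  -0.73  1.73  0.22  1.18 -0.43]
offset [-0.0679 -0.001   0.0004]
w 0
s 1493
   x0.504 n23 [0.282  0.2866 0.3085] 0.17
   x0.512 n58 [0.281  0.2849 0.3087] 0.172
   x0.520 n81 [0.2807 0.2854 0.3146] 0.172
   x0.528 n94 [0.2812 0.2826 0.3132] 0.173
   x0.536 n80 [0.2817 0.286  0.3145] 0.172
   x0.544 n97 [0.2813 0.2835 0.3136] 0.172
   x0.552 n101 [0.2818 0.2847 0.3155] 0.172
   x0.560 n88 [0.2825 0.2841 0.3172] 0.173
   x0.568 n125 [0.2823 0.2863 0.3245] 0.173
   x0.576 n252 [0.2829 0.291  0.3379] 0.171
   x0.584 n493 [0.2844 0.2893 0.3086] 0.17
plane [0.55699817 0.28619318 0.14834534] [-0.05893961  0.99628261 -0.06282575]
foot ((0.5441686511039734, 0.3203960955142975), 0.0514448806643486) 850
t 626
   x0.496 n34 [0.2874 0.2914 0.3056] 0.165
   x0.504 n62 [0.2785 0.281  0.3039] 0.175
   x0.512 n64 [0.2788 0.2796 0.3064] 0.177
   x0.520 n54 [0.2779 0.2793 0.3075] 0.174
   x0.528 n67 [0.2776 0.2803 0.3097] 0.178
   x0.536 n58 [0.277  0.2799 0.3063] 0.174
   x0.544 n58 [0.2792 0.28   0.3093] 0.176
   x0.552 n63 [0.2795 0.2806 0.308 ] 0.175
   x0.560 n56 [0.2791 0.2805 0.3094] 0.176
   x0.568 n61 [0.28   0.282  0.3093] 0.174
   x0.576 n38 [0.2808 0.2815 0.2984] 0.174
   x0.584 n11 [0.2845 0.2948 0.3061] 0.167
plane [0.53708009 0.28319108 0.14940763] [ 0.00170026  0.99511377 -0.09872027]
foot ((0.5465739965438843, 0.31126725673675537), 0.0940653383731842) 282
[array([260.45171169, -86.29460856])]
3:36 6:38 9:40 12:41 15:41 18:41 21:42 24:44 27:44 30:45 33:44 36:44 39:45 42:46 45:45 48:44 51:45 54:47 57:52 60:62 63:74 66:85 69:92 72:94 75:94 78:92 81:88 84:85 87:83 90:81 93:79 96:77 99:77 102:76 105:74 108:72 111:70 114:67 117:63
```

View pics/two.png

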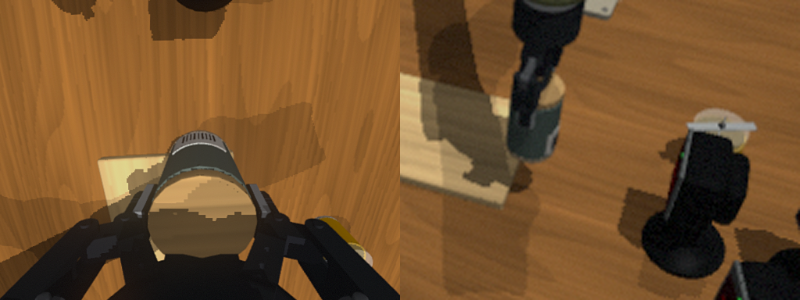

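The wrist view shows the label upward at (200,137), centred on the jar axis column about 203, with the jar upright in the grip. I'll quantify bearing, axis and lid height from it.

```bash
python3 - <<'E'
from h import *
w=cam('wrist');P,C,U=cloud(w);o=obs()['position']
m=(np.hypot(P[:,0]-o[0],P[:,1]-o[1])<.05)&(P[:,2]>.19)&(P[:,2]<.21)&(C[:,0]>C[:,2].astype(int)+25)
q=P[m];print(m.sum(),'lid',q.mean(0),cv2.minEnclosingCircle(q[:,:2].astype(np.float32)))
mm=q-q.mean(0);print('n',np.linalg.svd(mm,full_matrices=False)[2][2])
g=w['pixels'].astype(np.float32).mean(2)
for ax in(0,.002):
  for zz in (.016,.022,.046):
    r=[]
    for t in range(30,151,4):
        u=proj(w,[o[0]+.032*np.cos(np.radians(t)),o[1]+ax+.032*np.sin(np.radians(t)),.0927+zz])
        r.append(f'{t}:{int(cv2.getRectSubPix(g,(1,1),(float(u[0]),float(u[1])))[0,0])}')
    print(ax,zz,' '.join(r))
E
```

```text
12747 lid [0.54002226 0.1074194  0.19943481] ((0.5414654612541199, 0.10865358263254166), 0.047552041709423065)
n [0.01237896 0.03519007 0.99930397]
0 0.016 30:143 34:115 38:87 42:88 46:65 50:66 54:100 58:105 62:106 66:100 70:45 74:88 78:92 82:53 86:102 90:62 94:77 98:107 102:39 106:99 110:76 114:78 118:96 122:46 126:85 130:97 134:96 138:96 142:94 146:85 150:75
0 0.022 30:145 34:135 38:108 42:72 46:60 50:63 54:102 58:105 62:105 66:96 70:51 74:85 78:103 82:47 86:93 90:66 94:75 98:107 102:38 106:96 110:79 114:64 118:95 122:49 126:99 130:97 134:96 138:94 142:91 146:100 150:92
0 0.046 30:72 34:68 38:75 42:52 46:52 50:53 54:112 58:84 62:88 66:89 70:67 74:62 78:58 82:65 86:60 90:58 94:52 98:54 102:53 106:49 110:50 114:51 118:50 122:51 126:50 130:51 134:52 138:55 142:55 146:54 150:54
0.002 0.016 30:99 34:86 38:89 42:95 46:82 50:85 54:105 58:97 62:105 66:102 70:72 74:105 78:85 82:76 86:105 90:64 94:82 98:107 102:47 106:97 110:83 114:65 118:95 122:45 126:100 130:97 134:95 138:93 142:78 146:65 150:55
0.002 0.022 30:143 34:105 38:87 42:93 46:91 50:64 54:89 58:106 62:107 66:107 70:42 74:95 78:76 82:57 86:107 90:55 94:75 98:107 102:45 106:92 110:95 114:55 118:95 122:40 126:97 130:97 134:96 138:92 142:81 146:60 150:51
0.002 0.046 30:83 34:84 38:133 42:113 46:63 50:51 54:110 58:126 62:122 66:124 70:119 74:125 78:132 82:140 86:132 90:138 94:140 98:161 102:164 106:187 110:185 114:165 118:191 122:182 126:167 130:141 134:157 138:79 142:53 146:52 150:53
```

>>> move_arm:
  increments:
    - {"offset": [-0.008, 0, 0.001], "yaw": 1, "jaw": 255}
    - {"offset": [-0.018, 0, 0.002], "yaw": 2, "jaw": 255}
    - {"offset": [-0.028, 0, 0.003], "yaw": 3, "jaw": 255}
    - {"offset": [-0.038, 0, 0.004], "yaw": 3, "jaw": 255}
    - {"offset": [-0.048, 0, 0.005], "yaw": 3, "jaw": 255}
    - {"offset": [-0.057, 0, 0.006], "yaw": 3, "jaw": 255}
    - {"offset": [-0.063, 0, 0.006], "yaw": 3, "jaw": 255}
    - {"offset": [-0.065, 0, 0.006], "yaw": 3, "jaw": 255}
    - {"offset": [-0.065, 0, 0.006], "yaw": 3, "jaw": 255}
    - {"offset": [-0.065, 0, 0.006], "yaw": 3, "jaw": 255}

```text
clock: 13.15
position: [0.5464, 0.1631, 0.1736]
ee_rot: [0.486, -0.51, 0.517, -0.487]
ft_force: [0.6, -1.0, -4.4]
grip_width: 0.742
```

```bash
python3 - <<'E'
from h import *
to(.5457,.167,.1745)
w=cam('wrist');a=cam('scene');b=cam('top');o=obs()['position']
P,C,U=cloud(w)
m=(np.hypot(P[:,0]-o[0],P[:,1]-o[1]-.005)<.024)&(P[:,2]>.19)&(P[:,2]<.21)
q=P[m];n=np.linalg.svd(q-q.mean(0),full_matrices=False)[2][2];print('lid n',n,q.mean(0))
m=(abs(P[:,2]-q[:,2].mean())<.004)&(np.hypot(P[:,0]-o[0],P[:,1]-o[1])<.04)&(P[:,1]>o[1]+.005)
print('lid front edge y',P[m][:,1].max(),'x at',P[m][P[m][:,1].argmax()])
for nm,c in(('s',a),('t',b)):
    P,C,U=cloud(c)
    for lo,hi in((.10,.115),(.115,.13),(.13,.145)):
        m=(np.hypot(P[:,0]-o[0],P[:,1]-o[1])<.045)&(P[:,2]>lo)&(P[:,2]<hi)
        q=P[m][:,:2]
        if len(q)<15: continue
        from scipy.optimize import least_squares
        s=least_squares(lambda p:np.hypot(*(q-p).T)-.032,o[:2],loss='soft_l1',f_scale=.001);print(nm,lo,len(q),s.x,'rms',np.sqrt(np.mean(s.fun**2)))
    for qn in ['jar_a_label','scanner_window']:
        for d in manip.spot_point(c,qn)[:3]:print(nm,qn,round(d['confidence'],2),np.round(atz(c,d['centre'],.124),3),np.round(dep(c,d['centre']),3))
th=None
cv2.imwrite('pics/fin.png',np.hstack([cv2.resize(w['pixels'],(400,300)),cv2.resize(a['pixels'][110:260,280:480],(400,300),interpolation=cv2.INTER_CUBIC)])[:,:,::-1])
E
```

```text
clk 13.15 pos [0.5464 0.1631 0.1736] jaw az -3.1 ydown [ 0.008 -0.006 -1.   ] F [ 0.62 -0.98 -4.35] w 0.742 j [ 0.23  0.35 -0.73  1.68  0.26  1.2  -0.61]
offset [-0.0038 -0.0009 -0.0009]
lid n [0.01471615 0.00842882 0.99985618] [0.54646022 0.16915021 0.19932066]
lid front edge y 0.19761330442330538 x at [0.54561352 0.1976133  0.19771076]
s 0.1 100 [0.54536361 0.16510915] rms 0.0010887513583651873
s 0.115 107 [0.54573546 0.16521574] rms 0.0011870127330384393
s 0.13 121 [0.54585487 0.16562798] rms 0.0010583490911790052
s jar_a_label 0.55 [0.54  0.202 0.124] [ 0.424  0.194 -0.   ]
s scanner_window 0.93 [0.541 0.282 0.124] [0.544 0.282 0.127]
s scanner_window 0.83 [0.556 0.443 0.124] [0.566 0.439 0.135]
s scanner_window 0.8 [0.711 0.365 0.124] [0.715 0.364 0.129]
t scanner_window 0.97 [0.552 0.419 0.124] [0.57  0.451 0.015]
t scanner_window 0.75 [0.538 0.274 0.124] [0.553 0.294 0.022]
t scanner_window 0.65 [0.706 0.357 0.124] [0.735 0.385 0.015]
```

View pics/fin.png

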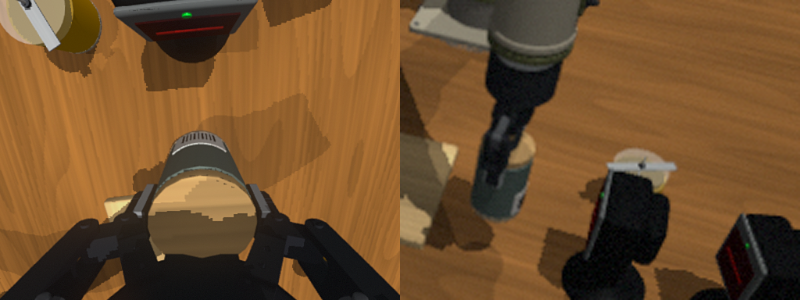

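The wrist view shows the scanner window at about (190,28) straight ahead of the label (200,137). Fitting the window plane and label bearing from this close view.

```bash
python3 - <<'E'
from h import *
w=cam('wrist');P,C,U=cloud(w);Ci=C.astype(int)
m=(abs(P[:,0]-.54)<.06)&(P[:,1]>.26)&(P[:,1]<.30)&(P[:,2]>.09)&(P[:,2]<.165)
q=P[m];print(m.sum(),q.mean(0),q.min(0),q.max(0))
m2=m&(abs(P[:,1]-np.median(q[:,1]))<.008);q=P[m2]
n=np.linalg.svd(q-q.mean(0),full_matrices=False)[2][2];print('n',n,'face az',np.degrees(np.arctan2(-n[0]*np.sign(n[1]),-abs(n[1]))))
r=m&(Ci[:,0]>60)&(Ci[:,0]>2*Ci[:,1]);q=P[r];print('red',r.sum(),q.min(0) if r.sum() else '',q.max(0) if r.sum() else '',q.mean(0) if r.sum() else '')
g=w['pixels'].astype(np.float32).mean(2)
for zz in(.016,.022,.03):
    t=np.arange(40,150,.5)
    s=np.array([cv2.getRectSubPix(g,(1,1),tuple(map(float,proj(w,[.5460+.032*np.cos(np.radians(k)),.1655+.032*np.sin(np.radians(k)),.0925+zz]))))[0,0] for k in t])
    d=t[s<75];d=d[(d>62)&(d<135)];print(zz,'bars',d.min(),d.max(),' '.join(f'{int(k)}:{int(v)}' for k,v in zip(t[::6],s[::6])))
P2=manip.spot_point(w,'jar_a_label');print([(x['centre'],x['confidence']) for x in P2], proj(w,[.546,.198,.1235]))
P2=manip.spot_point(w,'scanner_window');print([(x['centre'],x['confidence'],atz(w,x['centre'],.124)) for x in P2])
to(.5450,.1665,.1745)
E
```

```text
5285 [0.54363617 0.28126238 0.13984637] [0.50010265 0.27899259 0.09012945] [0.58400182 0.29222406 0.16499868]
n [ 0.03285237 -0.99924362  0.02080629] face az 178.11695109998126
red 299 [0.51748832 0.27899259 0.11550626] [0.56847094 0.28185122 0.12806815] [0.54365824 0.28028668 0.12388368]
0.016 bars 91.0 118.5 40:96 43:84 46:93 49:109 52:103 55:104 58:109 61:116 64:109 67:78 70:108 73:87 76:112 79:76 82:112 85:76 88:112 91:72 94:113 97:67 100:97 103:85 106:96 109:82 112:89 115:76 118:61 121:103 124:105 127:104 130:102 133:99 136:85 139:63 142:63 145:63 148:71
0.022 bars 65.0 118.5 40:92 43:91 46:68 49:90 52:112 55:112 58:113 61:114 64:93 67:47 70:104 73:53 76:111 79:58 82:114 85:40 88:113 91:61 94:114 97:36 100:104 103:64 106:108 109:72 112:84 115:71 118:56 121:107 124:104 127:102 130:101 133:96 136:74 139:65 142:56 145:66 148:58
0.03 bars 64.5 118.5 40:91 43:74 46:57 49:73 52:112 55:112 58:111 61:114 64:84 67:51 70:109 73:65 76:116 79:62 82:107 85:41 88:112 91:63 94:114 97:37 100:104 103:53 106:105 109:58 112:95 115:65 118:65 121:98 124:104 127:102 130:102 133:96 136:77 139:57 142:49 145:55 148:53
[([256.5, 176.5], 0.63)] [254.44554564 174.5929437 ]
[([243.1, 40.4], 0.81, array([0.54401645, 0.27934894, 0.124     ]))]
clk 13.65 pos [0.5464 0.1635 0.1738] jaw az -3.1 ydown [ 0.008 -0.005 -1.   ] F [-0.93 -0.44 -4.87] w 0.742 j [ 0.23  0.35 -0.73  1.68  0.26  1.2  -0.61]
offset [-0.003  -0.0008 -0.0015]
```

Label bearing is about 92.5°, and the window needs 91.9°. A small final correction, then hold.

>>> move_arm:
  increments:
    - {"offset": [-0.001, -0.0005, 0.0005], "yaw": 0, "jaw": 255}
    - {"offset": [-0.0025, -0.001, 0.001], "yaw": 0, "jaw": 255}
    - {"offset": [-0.0025, -0.001, 0.001], "yaw": 0, "jaw": 255}
    - {"offset": [-0.0025, -0.001, 0.001], "yaw": 0, "jaw": 255}
    - {"offset": [-0.0025, -0.001, 0.001], "yaw": 0, "jaw": 255}
    - {"offset": [-0.0025, -0.001, 0.001], "yaw": 0, "jaw": 255}
    - {"offset": [-0.0025, -0.001, 0.001], "yaw": 0, "jaw": 255}
    - {"offset": [-0.0025, -0.001, 0.001], "yaw": 0, "jaw": 255}

```text
clock: 14.32
position: [0.5475, 0.1659, 0.1748]
ee_rot: [0.486, -0.51, 0.517, -0.487]
ft_force: [1.3, 0.3, -4.6]
grip_width: 0.75
```

```bash
python3 - <<'E'
from h import *
from scipy.optimize import least_squares
to(.547,.166,.1745);a=cam('scene');P,C,U=cloud(a);o=obs()['position']
m=(np.hypot(P[:,0]-o[0],P[:,1]-o[1])<.045)&(P[:,2]>.1)&(P[:,2]<.145);q=P[m][:,:2]
s=least_squares(lambda p:np.hypot(*(q-p).T)-.032,o[:2],loss='soft_l1',f_scale=.001);print('axis',s.x)
m=(np.hypot(P[:,0]-o[0],P[:,1]-o[1])<.04)&(P[:,2]>.06)&(P[:,2]<.12);print('bottom z',np.percentile(P[m][:,2],[0,1,3]))
m=(np.hypot(P[:,0]-.529,P[:,1]+.2015)<.05)&(P[:,2]>.115)&(P[:,2]<.14);print('empty jar lid',m.sum(),P[m].mean(0))
manip.hand_in()
E
```

```text
clk 14.32 pos [0.5475 0.1659 0.1748] jaw az -3.1 ydown [ 0.008 -0.005 -1.   ] F [ 1.27  0.28 -4.64] w 0.75 j [ 0.23  0.35 -0.73  1.67  0.26  1.21 -0.62]
offset [-0.0001  0.0002 -0.0005]
axis [0.54667487 0.16852646]
bottom z [0.09300728 0.0939681  0.09465808]
empty jar lid 307 [ 0.53480167 -0.199198    0.12484246]
the job is handed in; nothing more can be done
```

The full jar is held steady in front of the rightmost scanner, and I handed the job in at about 14.4 s; no verdict came back.

- **Weighing:** The right jar read 2.4 N (about 0.25 kg), so it is the empty one. I set it back on the board, contact peaking at about 12 N, and its lid later measured at standing height. The left jar read 5.0 N (about 0.5 kg), so I presented that one.
- **Final position:** The jar's axis is at (0.547, 0.1685) and its underside is about 93 mm up. That puts the label middle level with the window's middle, about 8 cm away and not touching the scanner.
- **Facing and tilt:** The label points to about 92.5°, against 91.9° for squarely facing the window. The tool leans about 0.5°.
- **Disagreements:** Early scene-camera bearings for the label ranged from 90° to 102°, so I used the close wrist-camera reading. One early lid fit suggested about 2° of tilt, but the refit gave about 1°.
- **Not measured again:** I did not re-measure the candles and the jug at the end. The arm kept clear of them by plan.

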